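# Index the sole stand to its next station

### The job

Turn the sole stand on to its next station: pull up the spring plunger's black knob to free the pin, swing the arm counter-clockwise (seen from above) to the next hole, the one in the steel sector plate, finding it by feel, and let the pin drop fully home so that the stand is locked there. Be gentle: never force the arm sideways against a pin that sits in a hole, and do not press the knob down hard on the plate. Leave the pliers, hammer, can and spool where they are.

Things in the scene. Friction and masses are not known exactly. Their poses are not given: they have to be found in the camera images.
- stand: Fixed sole stand: grey round pedestal, 290 mm across, with a flat dark steel flange ring on it (radius 100 to 140 mm, top face 40 mm above the bench). Origin on its turning axis at bench level, z up, x towards the first hole. A separate pale steel sector plate is clamped on the flange: 4 mm thick, radius 103 to 137 mm, 52 degrees long plus at each end a ramp of 7 degrees up from the flange
- stand_axis (a point): The stand's upright turning axis, at the height of the flange's top face (40 mm above the bench). The pin runs on a circle of radius 120 mm about it. The next hole is in the middle of the sector plate; where that plate is clamped varies and is not measured: its hole lies 42 to 62 degrees counter-clockwise (seen from above) from the first hole, so its flat always covers 36 to 68 degrees
- first_hole (a point): Centre of the first hole's mouth in the flange's top face, where the pin sits at the start, 120 mm from the axis. Both holes are square, 11 mm wide along the pin's path, for a pin 8 mm thick with a round nose. There are no other holes that the pin can enter
- sole_mid (a point): Centre of the black sandal sole clamped on the aluminium turntable disc (radius 85 mm), on the turning axis, 74 mm above the bench. The sole is about 250 mm long, at right angles to the plunger arm, up to 86 mm wide; its top is 87 mm and the clamp's top 99 mm above the bench
- turntable (a joint): Angle of the turntable with its arm, rad, about the upright axis, counter-clockwise seen from above; 0 = arm over the first hole; stops at -0.15 and 1.5. It turns with a steady drag of about 2 N at the knob (about 5 N with the pin riding on the plate) and stays where it is left
- plunger (a joint): Lift of the spring plunger, m: 0 = pin fully home in a hole; 0.008 = pin's nose riding on the bare flange; 0.012 = riding on the sector plate; 0.018 = upper stop. A spring pushes it down with 7.5 N at 0 and 12 N at 0.018
- knob_center (a point): Centre of the plunger's pull knob: plain black upright cylinder, 26 mm in diameter, 22 mm tall, over an 18 mm steel barrel at the end of the turntable's arm (26 mm wide, top 63 mm above the bench), 120 mm from the axis. With the pin home its centre is 97 mm above the bench; it rises with the plunger and swings with the arm. In loosely opened fingers the spring can pull it down
- pin: The plunger's steel pin, 8 mm in diameter, round nose; origin on its axis at bench level when the pin is home, moving with the plunger. It points down from the arm; its nose reaches 8 mm below the flange's top face when home. It must not be loaded by more than 30 N by the flange or the sector plate
- pliers_center (a point): Bystander: pliers with orange grips lying on the bench, about 175 mm long, 16 mm high; point at the pivot, x axis to the jaws
- glue_mid (a point): Bystander: plain steel can, 72 mm in diameter, 85 mm tall; point at its centre
- thread_mid (a point): Bystander: wooden spool, 52 mm in diameter, 52 mm tall; point at its centre
- hammer_grip (a point): Bystander: hammer lying on the bench; point at its handle, head to +x

How it is judged:
By the outcome, as a careful person would: the job done as asked, in the order asked, and still so for the second after the job is handed in, with the robot touching nothing.
It also fails if it takes over 54 s, if anything falls off the work surface, if the arm or the gripper's body presses on something with over 40 N, if the wrist force passes 120 N, or if a joint passes its speed limit or range.

### The arm

A 6-joint arm with a two-finger parallel gripper is mounted at the origin on the work surface. World frame = base frame: x ahead of the robot, y to its left, z up, the work surface at z = 0. Lengths are in m, angles in degrees, forces in N, time in s.
With the tool pointing down it reaches from about 0.325 to 0.775 m from the base axis. Payload 5.5 kg.
Tool frame: the origin (TCP) lies at the centre of the arm's flange, where the gripper is bolted on; the fingertips stand 182 mm ahead of it and the grasp point (between the pads) lies 163 mm ahead of it; z points along the fingers, y is the direction in which the jaws open and shut (so a half turn about z gives the same grasp; the last joint's range is limited). The gripper opens to 88 mm and grips with 3 to 60 N. Pads are 20 mm wide; open, the fingers measure 115 mm over their backs; the gripper's body (75 mm by 178 mm) begins 61 mm behind the grasp point.
Start: joints at [73.757, 5.22, 70.514, -0, 104.267, -3.249], TCP at [0.135, 0.585, 0.405] pointing down, gripper open.
Joint ranges: [-164.24, 164.24], [-49.07, 125.15], [9.68, 141.18], [-86.29, 266.29], [3.28, 154.24], [-151.56, 151.56]. Speed limits (degrees/s): [147.25, 147.25, 172.46, 180, 180, 180].

### API

Orientations are given as [roll, pitch, yaw] about the fixed x, y, z axes, in that order (R = Rz(yaw) Ry(pitch) Rx(roll)).
In Python, from station import r gives the robot as it stands. The module is installed in compiled form; this text tells all that it offers. Calls block until the motion is done:
- r.reach(position, orientation): joint-space move of the TCP to a pose.
- r.servo_line(position, rotation=None, speed=0.15): straight line of the TCP; rotation=None keeps the orientation; speed is the mean speed in m/s.
- r.move_joints(angles): joint-space move.
- r.let_go() and r.grab(squeeze=None): open the fingers fully, or close them until they stop; squeeze is the grip in N (None keeps the last).
- r.wait(seconds).
- r.inverse_kinematics(position, orientation): joint angles nearest the present ones, or None.
- r.sense(): the state.
- r.snapshot(name): name is "side" or "top" or "wrist"; returns a dict with "frame" (480x640x3 uint8, red, green, blue), "fx", "fy", "cx", "cy" (pixels), "R" (3x3) and "t" (3): a world point X has camera coordinates R X + t. Camera axes: x right, y down, z forward; pixel columns grow to the right and rows downward; lengths in m; the calibration is good to about 2 mm. A picture is of the moment at which its call begins. There is no depth.
A pose or a line that the arm cannot do raises r.IKError and nothing moves.
- r.hand_in(): hands the job in, once; it reports no verdict.
The state is a dict: "clock": time; "joints": joint angles; "joint_vel": joint speeds; "joint_torque": joint torques, N m; "tcp_pos": TCP position; "orientation": TCP orientation; "contact_force": force on the tool from outside, world axes, zero at the start; "torque": the same for the moment, N m; "opening": finger opening in m.
Only numpy, scipy, OpenCV 4.12 (cv2) and the standard library are available. Lean on these libraries where they do the work, as an engineer would, in place of code of your own. Each camera call takes 0.05 s, during which the arm holds its last target.

## Working session

There is one attempt and no reset: what is moved stays moved. The work goes in short steps, each a Python script; the robot and the scene stay as the last script left them, time stands still between calls to the robot, and variables do not carry over. Pictures are saved under pics/ and viewed, and the job is handed in when it is done.

```bash
mkdir -p pics
cat > h.py <<'E'
import numpy as np, cv2
from station import r
def snap(n,f):
    s=r.snapshot(n); cv2.imwrite('pics/'+f,cv2.cvtColor(s['frame'],cv2.COLOR_RGB2BGR)); return s
def ray(s,u,v,z):
    R=np.array(s['R']);t=np.array(s['t']);d=R.T@np.array([(u-s['cx'])/s['fx'],(v-s['cy'])/s['fy'],1]);c=-R.T@t
    return c+d*(z-c[2])/d[2]
def proj(s,X):
    p=np.array(s['R'])@np.array(X)+np.array(s['t']);return s['fx']*p[0]/p[2]+s['cx'],s['fy']*p[1]/p[2]+s['cy']
E
python3 - <<'E'
from h import *
import pickle
for n in ['side','top','wrist']:
    s=snap(n,n+'1.png'); pickle.dump({k:s[k] for k in s},open(n+'1.pkl','wb')); print(n,-np.array(s['R']).T@np.array(s['t']))
print(r.sense())
E
```

```text
side [0.39511768 0.8140455  0.61825216]
top [0.47045469 0.05000729 1.47444608]
wrist [0.05393803 0.60359026 0.38371675]
{'clock': 0.15, 'joints': array([ 7.37575822e+01,  5.25207459e+00,  7.05673898e+01, -8.51389356e-04,
        1.04266320e+02, -3.24759194e+00]), 'joint_vel': array([ 0.11737856, -0.04820705, -0.2162339 , -0.02051964, -0.02400734,
        0.08685053]), 'joint_torque': array([ 2.20871552e-03, -4.47044706e+01, -4.06909275e+01,  6.99392566e-02,
        2.74465664e-02, -1.01491034e-04]), 'tcp_pos': array([0.13492223, 0.58467468, 0.40376478]), 'orientation': array([-1.79914306e+02, -4.03565229e-03,  1.67004962e+02]), 'contact_force': array([ 0.18448874, -0.01749106,  0.07577736]), 'torque': array([-0.00343085,  0.04838306,  0.04311868]), 'opening': 0.08790745245797224}
```

View pics/side1.png

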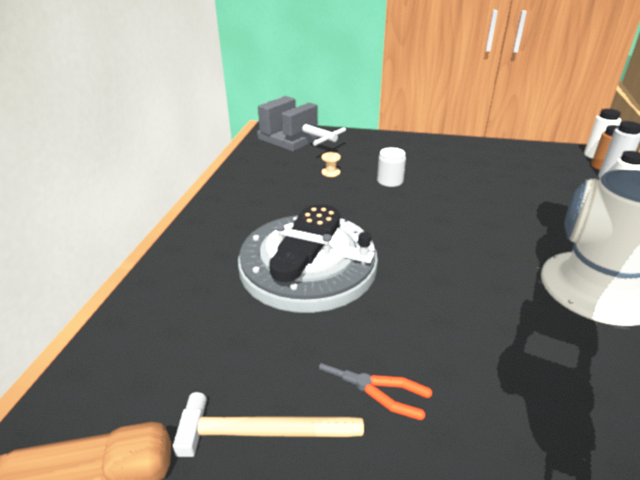

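View pics/top1.png

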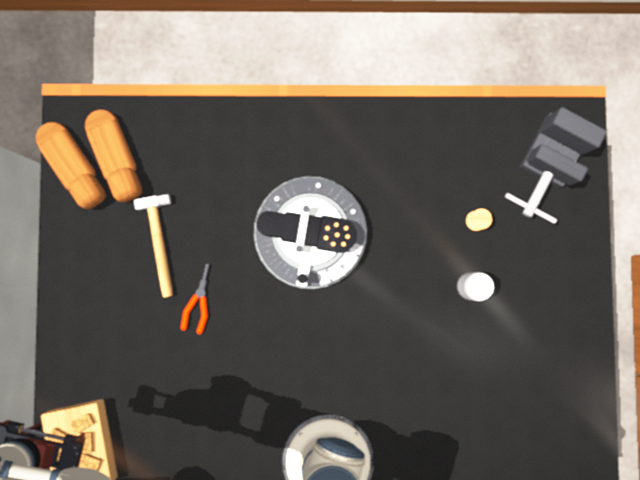

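View pics/wrist1.png

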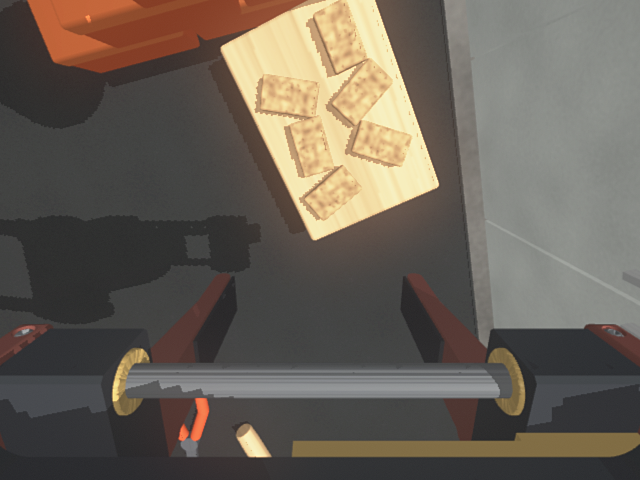

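The stand is at about px (311,233) in the top view and the knob at about (303,279). In the side view the knob is at about (365,239). I'll zoom in on both.

Run:
```python
import pickle,cv2,numpy as np
from h import ray,proj
for n,(x0,y0,x1,y1) in {'top':(250,170,375,295),'side':(230,190,390,310)}.items():
    s=pickle.load(open(n+'1.pkl','rb')); im=cv2.cvtColor(s['frame'],cv2.COLOR_RGB2BGR)[y0:y1,x0:x1]
    k=600//(y1-y0); 
    k=min(k,800//(x1-x0)); cv2.imwrite(f'pics/{n}z.png',cv2.resize(im,None,fx=k,fy=k,interpolation=cv2.INTER_CUBIC)); print(n,k,x0,y0)
s=pickle.load(open('top1.pkl','rb'));print(ray(s,311,233,.04),ray(s,303,279,.108),s['R'],s['fx'])
```

```text
top 4 250 170
side 5 230 190
[0.58044965 0.04238198 0.04      ] [0.46408152 0.06234009 0.108     ] [[-0.00360943 -0.99983326  0.01790037]
 [-0.99810722  0.0025031  -0.06144674]
 [ 0.06139169 -0.01808828 -0.99794984]] 565.4484899938493
```

View pics/topz.png

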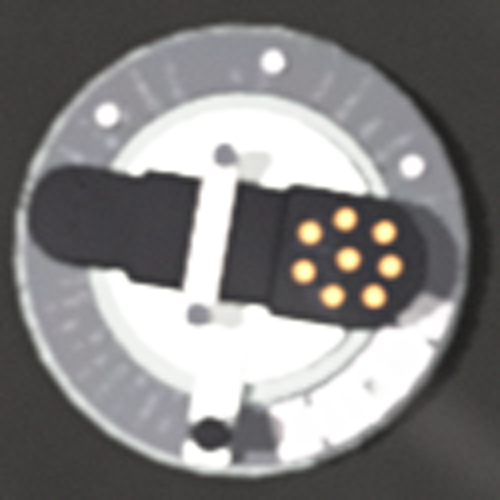

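View pics/sidez.png

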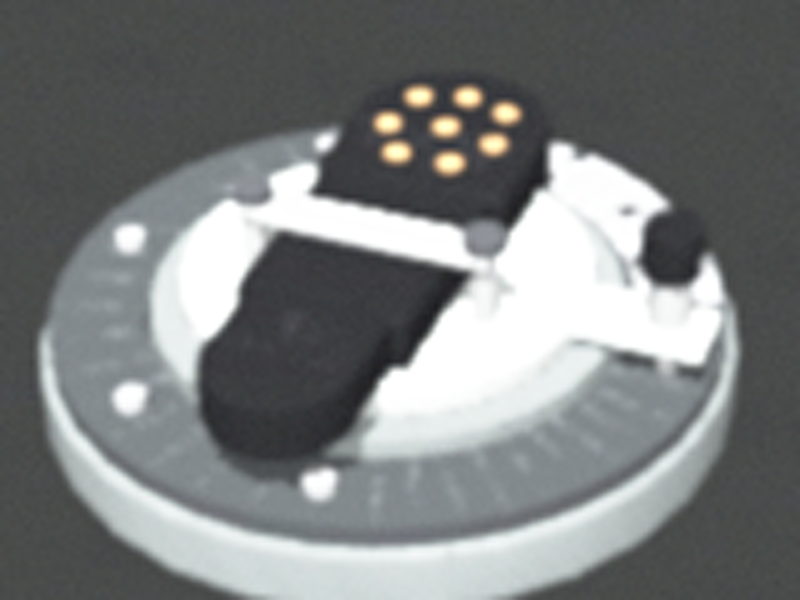

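Run:
```python
import pickle,cv2,numpy as np
from h import ray,proj
t=pickle.load(open('top1.pkl','rb'));s=pickle.load(open('side1.pkl','rb'))
g=cv2.cvtColor(t['frame'],cv2.COLOR_RGB2GRAY)
def blob(S,x0,y0,x1,y1,th):
    g=cv2.cvtColor(S['frame'],cv2.COLOR_RGB2GRAY)[y0:y1,x0:x1]; m=(g<th).astype(np.uint8)
    n,l,st,c=cv2.connectedComponentsWithStats(m)
    for i in range(1,n): print(st[i],c[i]+[x0,y0])
print(g[270:288,294:318]); blob(t,294,270,310,288,60)
gs=cv2.cvtColor(s['frame'],cv2.COLOR_RGB2GRAY); print(gs[228:252,354:378]); blob(s,350,225,380,255,80)
# pedestal outline
m=(g>75).astype(np.uint8);m[:165]=0;m[300:]=0;m[:,:240]=0;m[:,380:]=0
cs,_=cv2.findContours(m,cv2.RETR_EXTERNAL,cv2.CHAIN_APPROX_NONE);c=max(cs,key=cv2.contourArea)[:,0,:]
h=cv2.convexHull(c)[:,0,:].astype(float)
for z in (.036,):
    P=np.array([ray(t,u,v,z)[:2] for u,v in h])
    A=np.c_[2*P,np.ones(len(P))];b=(P**2).sum(1)
    for _ in range(4):
        x=np.linalg.lstsq(A,b,rcond=None)[0];rr=np.sqrt(x[2]+x[0]**2+x[1]**2);res=np.hypot(*(P-x[:2]).T)-rr;print(z,x[:2],rr,len(P),res.std())
        k=abs(res)<2*res.std();P=P[k];A=A[k];b=b[k]
```

```text
[[158 151 153 195 255 255 255 255 255 255 255 255 255 255 255 242 158 145
  165 187 198 212 222 217]
 [154 151 153 202 255 255 255 255 255 255 255 255 255 255 255 231 129 114
  124 140 152 170 189 207]
 [153 153 160 215 255 255 255 255 255 255 255 255 255 255 255 202 106  92
   98 114 131 136 155 212]
 [154 151 167 228 255 255 255 255 255 255 255 255 255 255 240 157  94  88
   93  98 106 106 124 183]
 [156 151 172 222 253 251 211 156 135 161 207 227 227 221 187 122  89  90
   92  92  94  91 103 143]
 [155 153 163 189 202 162 102  66  61  68  88 115 157 186 158 111  91  91
   92  93  91  92  97 125]
 [152 152 146 140 123  90  63  60  61  58  57  71 107 137 128 104  92  93
   93  92  93  93  94 117]
 [155 154 142 114  83  66  66  64  65  65  63  61  73  89  99  97  94  94
   93  93  93  90  93 110]
 [154 152 139 115  79  64  68  67  66  65  66  61  60  68  88  92  92  93
   91  92  93  92  92 104]
 [153 154 159 145 101  66  64  64  66  62  63  60  58  67  86  91  94  92
   92  94  94  92  92  96]
 [153 169 212 229 178  97  60  63  62  62  59  61  70  84  91  92  92  93
   92  93  92  9
[... 2877 characters left out ...]
211 234 255 255 255
  255 252 187 110  78  74]
 [255 255 255 255 254 237 223 234 245 247 243 235 232 223 227 249 255 255
  255 252 207 139  93  76]
 [255 255 255 255 255 234 227 239 246 248 248 245 239 225 210 227 246 249
  245 230 192 152 114  84]
 [255 255 255 255 255 244 232 240 246 248 247 246 239 226 220 237 247 245
  230 202 168 157 133  93]]
[  9   0  21  30 397] [370.23929471 235.82115869]
0.036 [0.58386791 0.04606608] 0.14597691761866666 44 0.0003524002761562526
0.036 [0.58393201 0.04608962] 0.14594412391996592 43 0.0002886924386154808
0.036 [0.58389911 0.04609585] 0.14592786755368364 42 0.0002724758658987022
0.036 [0.5839056  0.04612414] 0.14591225534890526 41 0.0002605825459343779
```

Run:
```python
import pickle,cv2,numpy as np
from h import ray,proj
t=pickle.load(open('top1.pkl','rb'));s=pickle.load(open('side1.pkl','rb'))
A=np.array([.5839,.0461])
for z in (.095,.097,.1): print(ray(s,364.0,239.2,z))
K=ray(t,302.3,278.2,.108);print(K,np.linalg.norm(K[:2]-A),np.degrees(np.arctan2(*(K[:2]-A)[::-1])))
k=ray(s,364.,239.2,.097);print(np.linalg.norm(k[:2]-A),np.degrees(np.arctan2(*(k[:2]-A)[::-1])))
# arm direction through clamp posts / axis in side
print(ray(t,250+225/4,170+155/4,.099),ray(t,250+200/4,170+313/4,.099))
# pedestal outline check in side view: project circle
im=cv2.cvtColor(s['frame'],cv2.COLOR_RGB2BGR);it=cv2.cvtColor(t['frame'],cv2.COLOR_RGB2BGR)
im=cv2.resize(im[190:310,230:390],None,fx=5,fy=5);it=cv2.resize(it[170:295,250:375],None,fx=4,fy=4)
for a in np.radians(np.arange(0,360,3)):
    for rr,z,c in((.14,.04,(0,0,255)),(.085,.074-.02,(0,255,0)),(.12,.04,(255,0,0))):
        X=[A[0]+rr*np.cos(a),A[1]+rr*np.sin(a),z]
        u,v=proj(s,X);cv2.circle(im,(int((u-230)*5),int((v-190)*5)),1,c,-1)
        u,v=proj(t,X);cv2.circle(it,(int((u-250)*4),int((v-170)*4)),1,c,-1)
cv2.imwrite('pics/ov.png',im[:,:800]);cv2.imwrite('pics/ovt.png',it)
```

```text
[0.46556807 0.06390972 0.095     ]
[0.46529879 0.06677693 0.097     ]
[0.46489487 0.07107774 0.1       ]
[0.4660121  0.06402326 0.108     ] 0.11924260998010318 171.35515617510546
0.12039012669379065 170.11045337274055
[0.6354166  0.05414206 0.099     ] [0.53875779 0.06957594 0.099     ]
```

View pics/ov.png

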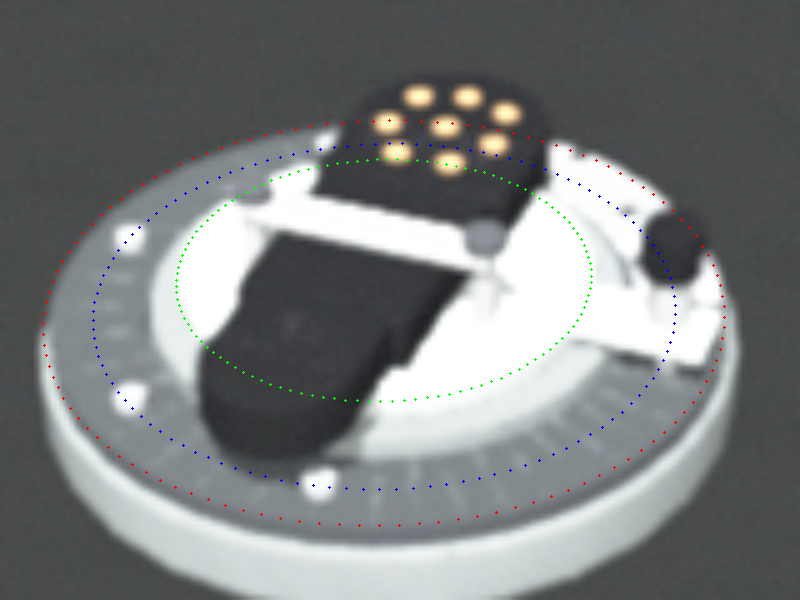

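View pics/ovt.png

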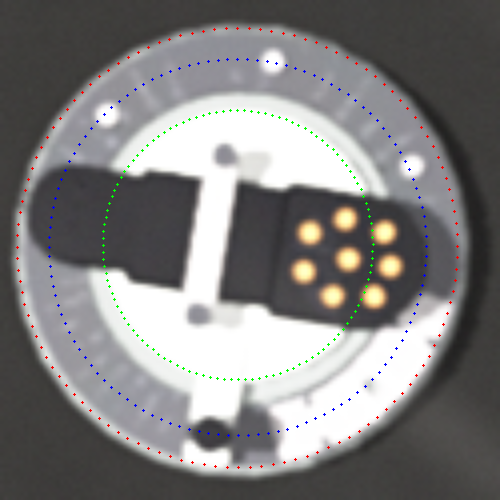

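Two-view check: knob about 0.1193 to 0.1204 m from the axis, at 170 to 171°. The views differ by 2–3 mm in y, so I'll take a close wrist look before grasping.

Run:
```python
from h import *
import pickle
A=np.array([.5839,.0461])
for off in (0,180):
  for th in (0,30,62):
    a=np.radians(170.7+th);p=A+.12*np.array([np.cos(a),np.sin(a)])
    y=(170.7+th+off+180)%360-180
    q=r.inverse_kinematics([*p,.27],[180,0,y]);print(off,th,q)
a=np.radians(170.7);p=A+.12*np.array([np.cos(a),np.sin(a)])
# choose: offset 0 if feasible
r.reach([*p,.36],[180,0,170.7])
s=snap('wrist','wrist2.png');pickle.dump(s,open('wrist2.pkl','wb'))
S=r.sense();print(p,S['clock'],S['tcp_pos'],S['orientation'],S['joints'],S['contact_force'],-np.array(s['R']).T@s['t'])
```

```text
0 0 [  3.86104306 -14.32911455 102.68790211   0.          91.64121244
 -76.83895694]
0 30 [  -3.6863842   -14.06517452  102.46695508    0.           91.59821944
 -114.3863842 ]
0 62 None
180 0 [ 3.86104306e+00 -1.43291145e+01  1.02687902e+02 -2.54444375e-14
  9.16412124e+01  1.03161043e+02]
180 30 [-3.68638420e+00 -1.40651745e+01  1.02466955e+02 -2.54444375e-14
  9.15982194e+01  6.56136158e+01]
180 62 [-9.31109068e+00 -7.29486217e+00  9.65304243e+01 -2.54444375e-14
  9.07644379e+01  2.79889093e+01]
[0.46547731 0.06549246] 2.4083 [0.46549541 0.0661482  0.36007533] [1.79987691e+02 3.75634549e-03 1.70764170e+02] [ 3.93686378e+00 -1.52209730e+01  9.42975233e+01  1.13339686e-02
  1.00916987e+02 -7.68251595e+01] [ 0.21349146 -0.03896108  0.49209364] [0.38346504 0.07974258 0.34018202]
```

View pics/wrist2.png

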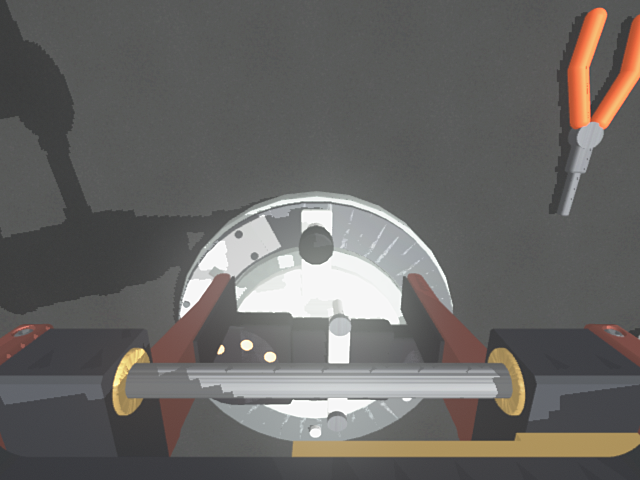

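The wrist view shows the knob at about (316,245), slightly left of the jaw centre (320). The plate is to its left.

Run:
```python
import pickle,cv2,numpy as np
from h import ray,proj
s=pickle.load(open('wrist2.pkl','rb'));im=cv2.cvtColor(s['frame'],cv2.COLOR_RGB2BGR)
cv2.imwrite('pics/w2z.png',cv2.resize(im[190:330,170:370],None,fx=4,fy=4,interpolation=cv2.INTER_CUBIC))
g=cv2.cvtColor(im,cv2.COLOR_BGR2GRAY)
for v in range(222,272,4): print(v,g[v,292:342:2])
print(s['fx'],s['cx'],s['cy']); 
for X in ([.4655,.0661,.108],[.4655,.0661,.086]): print(proj(s,X))
```

```text
222 [126 126 127 126 131 246 235 237 249 250 250 246 239 249 249 248 247 247
 247 249 202 171 172 173 172]
226 [127 128 128 128 133 236 235 239 193 148 133 106 101 124 151 218 254 248
 247 249 198 173 174 175 174]
230 [129 130 130 130 136 241 182  99 103 104 107 107 107 108 108 109 104 144
 255 251 184 174 175 175 176]
234 [131 132 132 133 133 110 105 108 108 112 114 118 128 128 126 118 113 112
 106 202 191 175 176 176 176]
238 [134 134 135 136 114 109 112 114 114 114 115 115 125 126 126 125 127 134
 125 113 150 180 178 177 177]
242 [136 136 138 135 112 116 115 116 116 116 116 126 126 127 128 128 129 129
 129 134 124 180 180 179 179]
246 [136 139 142 133 116 119 119 119 121 120 120 130 130 131 124 122 123 121
 121 120 117 183 181 180 194]
250 [167 167 170 163 118 121 122 122 124 123 122 123 123 123 124 125 125 124
 124 123 125 190 188 185 187]
254 [191 194 196 194 121 123 124 125 126 125 126 127 127 127 127 127 127 127
 128 122 193 247 245 245 245]
258 [246 193 197 199 198 168 119 126 128 129 129 130 130 130 129 130 131 127
 138 255 245 245 245 244 245]
262 [247 205 199 199 196 251 251 255 151 122 129 130 131 130 127 124 218 255
 249 248 245 245 245 245 245]
266 [218 205 213 214 214 250 247 247 247 248 249 250 249 249 249 248 247 247
 247 249 229 232 235 245 246]
270 [234 251 250 249 249 247 247 247 247 247 247 247 247 247 247 247 247 247
 247 247 248 248 249 246 240]
338.3939365619979 318.2920482338231 235.64910603529975
(np.float64(317.93604103919904), np.float64(248.67046298922747))
(np.float64(317.9735521361842), np.float64(239.2765716576344))
```

View pics/w2z.png

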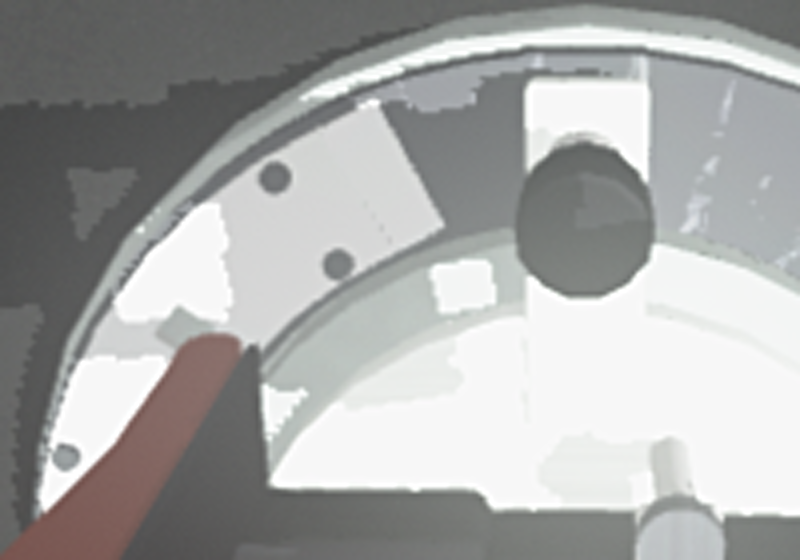

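Run:
```python
import pickle,cv2,numpy as np
from h import ray,proj
s=pickle.load(open('wrist2.pkl','rb'));A=np.array([.5839,.0461])
for n,x,y,z in (('edge o',380,105,.04),('edge i',443,225,.04),('screw o',275,178,.044),('screw i',338,263,.044),('screw far',65,457,.044),('hole?',183,325,.044),('knob',584,222,.1)):
    p=ray(s,170+x/4,190+y/4,z)[:2];d=p-A;print(n,p,np.hypot(*d),np.degrees(np.arctan2(d[1],d[0]))%360-171)
print(np.array(s['R'])[2])
```

```text
edge o [0.45075753 0.01940162] 0.1357929365874647 20.33884695637505
edge i [0.48155735 0.02800619] 0.10392980542399823 19.026080295799915
screw o [ 0.46289181 -0.00711639] 0.13219291663740435 32.73869750248028
screw i [0.48556248 0.00264238] 0.10751201561203733 32.841740967134314
screw far [ 0.52456351 -0.07440147] 0.13431836883091983 72.78376614810071
hole? [ 0.49505851 -0.03707018] 0.12169671072032917 52.11161297839857
knob [0.46559907 0.06459972] 0.1197386749029048 0.11215384102627013
[ 0.29681769 -0.04845064 -0.95370425]
```

Radii agree with the given sizes (plate 103–137 mm, hole radius 120 mm). The plate edges and screws put the hole at about 52.5° as a prior, to be confirmed by feel. Next I'll grasp.

```bash
cat >> h.py <<'E'
A=np.array([.5839,.0461]); PHI=171.0; RAD=.12
def pose(th,z,dr=0):
    a=np.radians(PHI+th);p=A+(RAD+dr)*np.array([np.cos(a),np.sin(a)]);return [p[0],p[1],z],[180,0,PHI+th-180]
def rep(tag=''):
    S=r.sense();f=np.array(S['contact_force']);d=np.array(S['tcp_pos'])[:2]-A;a=np.arctan2(d[1],d[0])
    fr=f[0]*np.cos(a)+f[1]*np.sin(a);ft=-f[0]*np.sin(a)+f[1]*np.cos(a);th=(np.degrees(a)%360)-PHI
    print(tag,'t%.2f th%.2f r%.4f z%.4f | fr%.1f ft%.1f fz%.1f op%.4f'%(S['clock'],th,np.hypot(*d),S['tcp_pos'][2],fr,ft,f[2],S['opening']),flush=True);return th,fr,ft,f[2],S['tcp_pos'][2],S['opening']
E
python3 - <<'E'
from h import *
p,o=pose(0,.32); r.reach(p,o); rep('hover')
p,o=pose(0,.26); r.servo_line(p,o,speed=.08); r.wait(.2); rep('down')
r.grab(squeeze=15); r.wait(.1); rep('grab15')
E
```

```text
hover t5.05 th-0.01 r0.1200 z0.3200 | fr-0.1 ft-0.6 fz0.6 op0.0878
down t6.15 th-0.01 r0.1198 z0.2607 | fr0.1 ft-0.3 fz0.2 op0.0878
grab15 t7.22 th0.01 r0.1200 z0.2600 | fr-0.2 ft0.8 fz-0.5 op0.0259
```

Opening is 26 mm, which is the knob's diameter, and the side force is below 1 N. Now I'll firm the grip and lift.

Run:
```python
from h import *
r.grab(squeeze=35); rep('grab35')
p,o=pose(0,.268); r.servo_line(p,o,speed=.03); rep('l8')
p,o=pose(0,.2755); r.servo_line(p,o,speed=.03);r.wait(.15); rep('l15.5')
s=snap('side','side3.png');cv2.imwrite('pics/s3z.png',cv2.resize(cv2.cvtColor(s['frame'][170:310,230:410],cv2.COLOR_RGB2BGR),None,fx=4,fy=4))
```

```text
grab35 t7.44 th0.01 r0.1200 z0.2600 | fr-0.5 ft0.3 fz0.3 op0.0252
l8 t7.86 th0.02 r0.1200 z0.2673 | fr-3.5 ft0.0 fz-9.2 op0.0252
l15.5 t8.41 th0.01 r0.1201 z0.2750 | fr-3.9 ft0.8 fz-11.5 op0.0251
```

View pics/s3z.png

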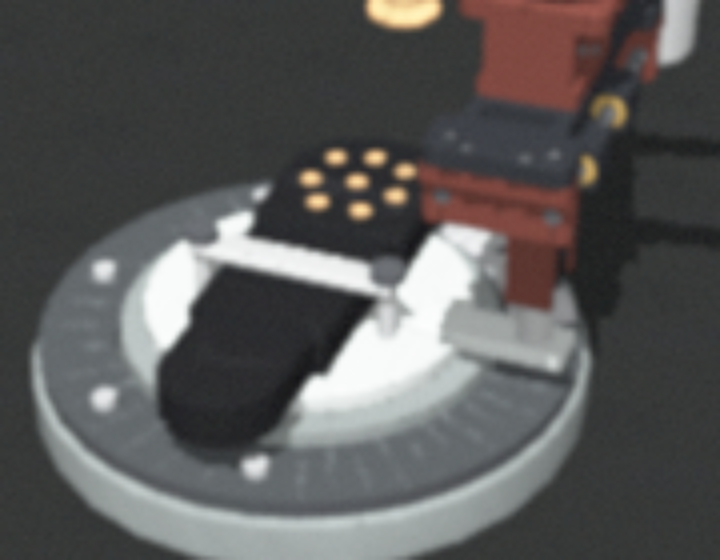

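Load is 11.5 N at 15 mm of lift, which matches the spring, so the knob is held and not slipping. Now the swing.

Run:
```python
from h import *
for th in [1.5,4,8,12,16,20,24,28,32,36,40,44]:
    p,o=pose(th,.2755); r.servo_line(p,o,speed=.06)
    R=rep(th)
    if abs(R[2])>9 or abs(R[1])>14 or R[3]>-6: print('STOP');break
```

```text
1.5 t8.71 th1.58 r0.1201 z0.2753 | fr-3.3 ft1.3 fz-12.6 op0.0249
4 t8.96 th4.07 r0.1201 z0.2753 | fr-2.5 ft0.7 fz-11.5 op0.0253
8 t9.25 th8.01 r0.1202 z0.2753 | fr-0.5 ft2.0 fz-11.2 op0.0254
12 t9.54 th11.97 r0.1202 z0.2753 | fr1.9 ft1.8 fz-11.4 op0.0252
16 t9.83 th15.95 r0.1203 z0.2752 | fr3.4 ft2.6 fz-11.7 op0.0253
20 t10.12 th19.94 r0.1203 z0.2752 | fr4.3 ft0.7 fz-12.3 op0.0251
24 t10.42 th23.96 r0.1203 z0.2751 | fr5.0 ft1.3 fz-12.8 op0.0256
28 t10.71 th27.97 r0.1204 z0.2751 | fr6.6 ft1.8 fz-10.7 op0.0254
32 t11.00 th32.00 r0.1205 z0.2750 | fr6.8 ft1.7 fz-12.5 op0.0254
36 t11.29 th36.02 r0.1206 z0.2749 | fr7.5 ft1.9 fz-11.6 op0.0255
40 t11.58 th40.04 r0.1206 z0.2749 | fr8.1 ft0.1 fz-12.2 op0.0254
44 t11.88 th44.06 r0.1207 z0.2749 | fr8.4 ft0.0 fz-12.2 op0.0254
```

Swung to 44°. Radial force has grown to 8 N, meaning an axis error of about 1 mm. I'll relieve that, then lower gently onto the plate.

Run:
```python
from h import *
p,o=pose(44,.2755,.0009); r.servo_line(p,o,speed=.02); r.wait(.1); R=rep('relief')
z=.2755
while z>.2700:
    z-=.0005
    p,o=pose(44,z,.0009); r.servo_line(p,o,speed=.01); r.wait(.05); R=rep('z%.4f'%z)
    if R[3]>-5: break
```

```text
relief t12.22 th43.99 r0.1212 z0.2752 | fr6.6 ft0.9 fz-12.0 op0.0252
z0.2750 t12.53 th43.98 r0.1211 z0.2748 | fr6.0 ft0.7 fz-12.3 op0.0251
z0.2745 t12.82 th43.98 r0.1211 z0.2743 | fr6.6 ft0.7 fz-11.6 op0.0254
z0.2740 t13.12 th43.97 r0.1211 z0.2738 | fr5.2 ft0.4 fz-12.2 op0.0253
z0.2735 t13.43 th43.97 r0.1212 z0.2733 | fr5.4 ft0.5 fz-11.2 op0.0253
z0.2730 t13.72 th43.98 r0.1211 z0.2729 | fr5.8 ft1.0 fz-12.3 op0.0256
z0.2725 t14.03 th43.98 r0.1211 z0.2724 | fr6.4 ft1.5 fz-11.3 op0.0253
z0.2720 t14.32 th43.98 r0.1211 z0.2720 | fr6.7 ft0.8 fz-12.3 op0.0252
z0.2715 t14.62 th43.97 r0.1211 z0.2718 | fr7.1 ft0.4 fz-9.2 op0.0258
z0.2710 t14.93 th43.97 r0.1212 z0.2716 | fr8.5 ft-0.8 fz-7.2 op0.0249
z0.2705 t15.22 th43.96 r0.1212 z0.2716 | fr9.0 ft-0.7 fz-6.1 op0.0258
z0.2700 t15.53 th43.95 r0.1212 z0.2714 | fr8.8 ft-1.0 fz-4.5 op0.0250
```

Contact at z≈0.2719, which is lift 12 mm: riding on the plate with about 7 N. Now I'll feel along for the hole in small steps.

Run:
```python
from h import *
base=[];th=44
while th<63:
    th+=1 if th<47 else .4
    p,o=pose(th,.2703,.0009+.0008*min(1,(th-44)/4)); r.servo_line(p,o,speed=.02); r.wait(.05); R=rep('%.1f'%th)
    if R[3]<-9 or R[4]<.2709 or abs(R[2])>10: print('EVENT');break
```

```text
45.0 t15.83 th44.99 r0.1213 z0.2715 | fr7.8 ft-0.3 fz-5.9 op0.0253
46.0 t16.14 th46.04 r0.1214 z0.2715 | fr7.7 ft-0.2 fz-6.3 op0.0254
47.0 t16.45 th47.02 r0.1215 z0.2715 | fr6.4 ft-0.6 fz-5.9 op0.0255
47.4 t16.75 th47.28 r0.1215 z0.2715 | fr6.6 ft-2.1 fz-5.3 op0.0252
47.8 t17.05 th47.66 r0.1216 z0.2715 | fr6.7 ft-2.3 fz-4.8 op0.0253
48.2 t17.35 th48.12 r0.1216 z0.2715 | fr6.2 ft-2.2 fz-5.4 op0.0253
48.6 t17.65 th48.51 r0.1216 z0.2715 | fr5.9 ft-0.9 fz-5.7 op0.0255
49.0 t17.95 th48.90 r0.1216 z0.2715 | fr6.4 ft-2.2 fz-6.6 op0.0253
49.4 t18.25 th49.30 r0.1216 z0.2715 | fr5.9 ft-1.0 fz-6.8 op0.0254
49.8 t18.55 th49.73 r0.1216 z0.2714 | fr6.0 ft-1.3 fz-5.5 op0.0252
50.2 t18.85 th50.17 r0.1216 z0.2712 | fr5.4 ft0.4 fz-7.3 op0.0258
50.6 t19.15 th50.56 r0.1216 z0.2709 | fr5.2 ft-0.6 fz-8.5 op0.0252
51.0 t19.45 th50.94 r0.1216 z0.2706 | fr4.0 ft-0.0 fz-10.0 op0.0251
EVENT
```

The pin starts dropping at 49.7°. With the 5.5 mm half-width, the centre comes out near 52.3°, in line with the visual prior of 52.5°. I'll advance there and lower.

Run:
```python
from h import *
for th in (51.5,52.0,52.3):
    p,o=pose(th,.2703,.0017); r.servo_line(p,o,speed=.02); r.wait(.05); R=rep('%.1f'%th)
z=.2703
while z>.2625:
    z-=.001
    p,o=pose(52.3,z,.0017); r.servo_line(p,o,speed=.015); r.wait(.05); R=rep('z%.4f'%z)
    if R[3]>-4 or abs(R[2])>6: print('STOP');break
```

```text
51.5 t19.75 th51.42 r0.1217 z0.2703 | fr5.8 ft-0.4 fz-11.2 op0.0252
52.0 t20.05 th51.94 r0.1217 z0.2703 | fr6.0 ft-0.9 fz-11.1 op0.0252
52.3 t20.35 th52.23 r0.1217 z0.2703 | fr5.3 ft-2.1 fz-11.3 op0.0251
z0.2693 t20.65 th52.24 r0.1217 z0.2693 | fr5.5 ft-0.7 fz-10.9 op0.0255
z0.2683 t20.95 th52.24 r0.1217 z0.2684 | fr5.5 ft-1.2 fz-10.6 op0.0253
z0.2673 t21.25 th52.25 r0.1217 z0.2675 | fr5.5 ft-0.8 fz-9.7 op0.0252
z0.2663 t21.55 th52.25 r0.1217 z0.2665 | fr4.6 ft-1.5 fz-9.9 op0.0253
z0.2653 t21.85 th52.26 r0.1217 z0.2656 | fr4.6 ft-1.9 fz-9.7 op0.0252
z0.2643 t22.15 th52.26 r0.1217 z0.2646 | fr4.8 ft-1.2 fz-9.6 op0.0253
z0.2633 t22.45 th52.27 r0.1217 z0.2637 | fr5.5 ft-2.0 fz-9.1 op0.0252
z0.2623 t22.75 th52.28 r0.1217 z0.2627 | fr6.0 ft-1.5 fz-8.7 op0.0249
```

The pin is going in freely, still carried by the spring with no side load. I'll continue to home, then release.

Run:
```python
from h import *
z=.2623
while z>.2596:
    z-=.0005
    p,o=pose(52.3,z,.0017); r.servo_line(p,o,speed=.015); r.wait(.05); R=rep('z%.4f'%z)
    if R[3]>-5 or abs(R[2])>6: print('STOP');break
r.let_go(); r.wait(.2); R=rep('open')
p,o=pose(52.3,.36,.0017); r.servo_line(p,o,speed=.08); rep('up')
s=snap('side','side4.png');cv2.imwrite('pics/s4z.png',cv2.resize(cv2.cvtColor(s['frame'][190:310,230:390],cv2.COLOR_RGB2BGR),None,fx=5,fy=5,interpolation=cv2.INTER_CUBIC))
s=snap('wrist','wrist4.png')
import pickle;pickle.dump(s,open('wrist4.pkl','wb'))
```

```text
z0.2618 t23.05 th52.27 r0.1217 z0.2623 | fr4.9 ft-1.1 fz-8.6 op0.0253
z0.2613 t23.35 th52.27 r0.1217 z0.2618 | fr5.6 ft-2.1 fz-9.3 op0.0253
z0.2608 t23.65 th52.27 r0.1217 z0.2613 | fr5.5 ft-1.9 fz-8.7 op0.0253
z0.2603 t23.95 th52.27 r0.1217 z0.2609 | fr5.2 ft-1.7 fz-8.5 op0.0252
z0.2598 t24.25 th52.27 r0.1217 z0.2604 | fr6.0 ft-1.5 fz-9.1 op0.0250
z0.2593 t24.55 th52.28 r0.1217 z0.2601 | fr6.0 ft-2.5 fz-7.9 op0.0249
open t25.81 th52.30 r0.1217 z0.2593 | fr-0.1 ft-0.0 fz-0.3 op0.0878
up t27.22 th52.28 r0.1217 z0.3592 | fr-0.2 ft-0.8 fz0.4 op0.0880
```

View pics/s4z.png

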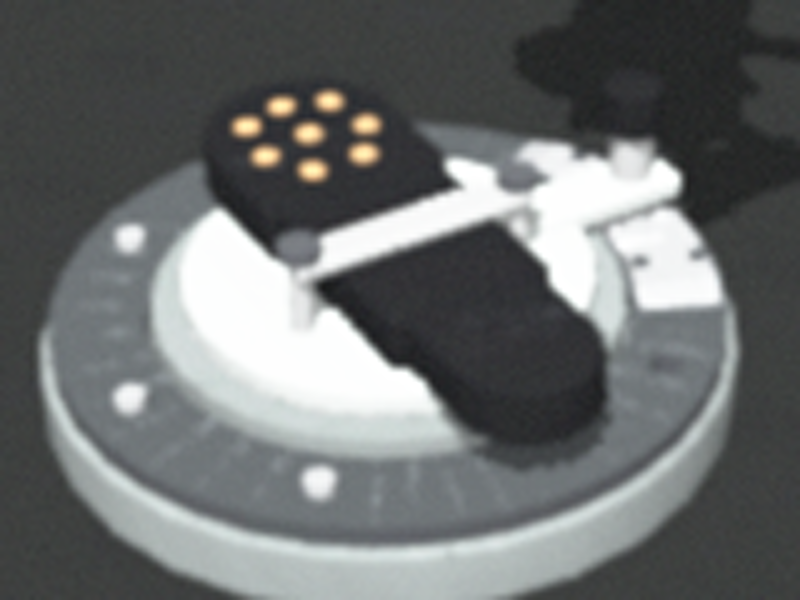

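View pics/wrist4.png

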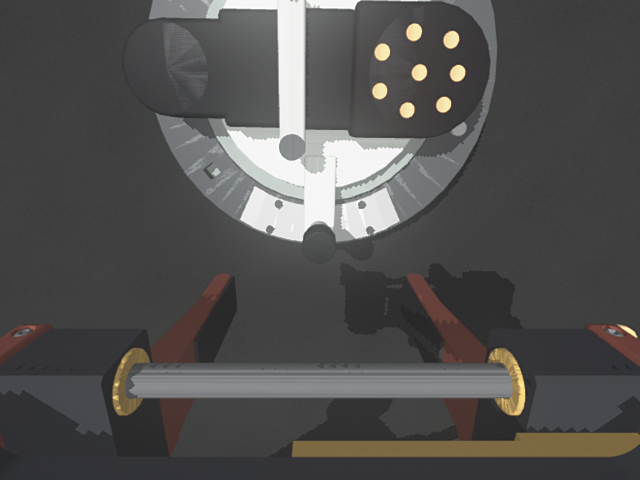

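Both views show the arm midway between the plate's screw pairs. In the side view the knob is at about (356,210), close above the barrel. I'll check the knob height by comparing its projection with the start picture.

```bash
python3 - <<'E'
import pickle,numpy as np
from h import proj,A
s=pickle.load(open('side1.pkl','rb'))
for th,rr,px in ((0,.12,(364.3,239.2)),(52.28,.1217,(230+632/5,190+102/5))):
    a=np.radians(171+th)
    for z in (.097,.101,.109): print(th,z,np.round(proj(s,[A[0]+rr*np.cos(a),A[1]+rr*np.sin(a),z]),1),px)
E
python3 - <<'E'
from h import *
p,o=pose(30,.42); r.reach([.40,.15,.42],[180,0,-9]); s=snap('top','top5.png'); rep()
cv2.imwrite('pics/t5.png',cv2.cvtColor(s['frame'],cv2.COLOR_RGB2BGR))
s=snap('side','side5.png')
cv2.imwrite('pics/s5z.png',cv2.resize(cv2.cvtColor(s['frame'][190:310,230:390],cv2.COLOR_RGB2BGR),None,fx=5,fy=5,interpolation=cv2.INTER_CUBIC))
g=cv2.cvtColor(s['frame'],cv2.COLOR_RGB2GRAY);print(g[198:232:1,346:366])
E
```

```text
0 0.097 [364.1 238.6] (364.3, 239.2)
0 0.101 [364.2 236.9] (364.3, 239.2)
0 0.109 [364.4 233.5] (364.3, 239.2)
52.28 0.097 [356.1 210. ] (356.4, 210.4)
52.28 0.101 [356.1 208.4] (356.4, 210.4)
52.28 0.109 [356.3 205.1] (356.4, 210.4)
 t28.58 th-20.42 r0.2108 z0.4196 | fr-0.0 ft-0.5 fz0.3 op0.0878
[[ 66  66  67  68  68  68  68  68  70  70  68  68  66  66  69  68  68  69
   69  69]
 [ 69  70  68  65  68  66  69  69  68  69  68  69  67  69  70  68  66  67
   68  71]
 [ 67  66  68  68  68  69  67  70  68  68  67  69  69  66  67  69  66  67
   67  69]
 [ 68  68  68  68  67  67  67  68  67  66  67  69  68  69  66  69  68  66
   67  68]
 [ 68  69  67  69  67  68  69  66  66  66  68  67  67  67  70  68  66  68
   69  70]
 [ 70  66  65  67  67  65  69  64  65  64  64  64  64  67  65  67  68  66
   69  67]
 [ 68  67  65  67  68  65  65  62  60  58  56  57  59  61  61  68  68  68
   67  69]
 [ 68  70  68  67  66  61  57  54  55  55  51  53  53  57  55  60  66  66
   69  64]
 [ 66  67  68  68  64  54  54  53  55  55  56  55  52  54  56  55  63  67
   69  68]
 [ 68  67  67  65  59  54  53  54  57
[... 1388 characters left out ...]
 255 241
  175 109]
 [254 254 255 255 255 253 238 230 236 238 238 233 224 227 250 255 255 255
  251 191]
 [255 255 255 255 255 254 249 241 241 241 240 237 234 244 254 255 255 255
  255 241]
 [255 255 255 255 255 255 254 253 252 250 250 251 252 254 255 255 255 255
  255 238]
 [255 255 255 255 255 255 255 255 255 255 255 255 255 255 255 255 253 251
  248 210]
 [255 255 255 255 255 255 255 255 255 255 255 255 254 253 251 248 245 242
  229 172]
 [255 255 255 255 255 255 255 255 255 254 254 251 248 245 242 234 217 191
  163 119]
 [255 255 255 255 255 255 255 254 252 249 246 243 238 225 215 196 164 130
  102  76]
 [255 255 255 255 254 252 249 247 244 239 228 218 203 177 171 184 185 167
  145 114]]
```

View pics/t5.png

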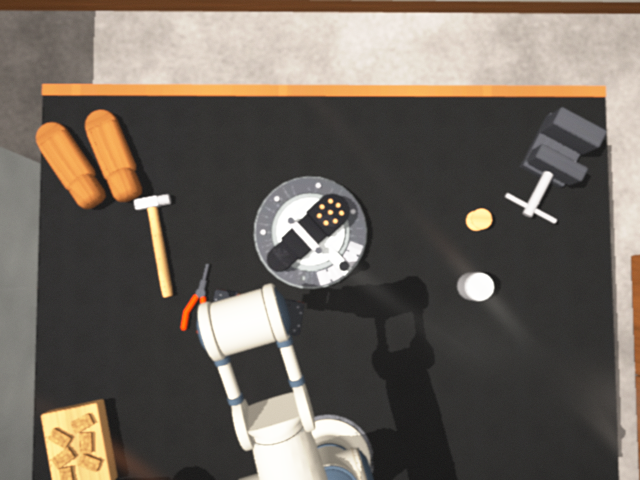

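View pics/s5z.png

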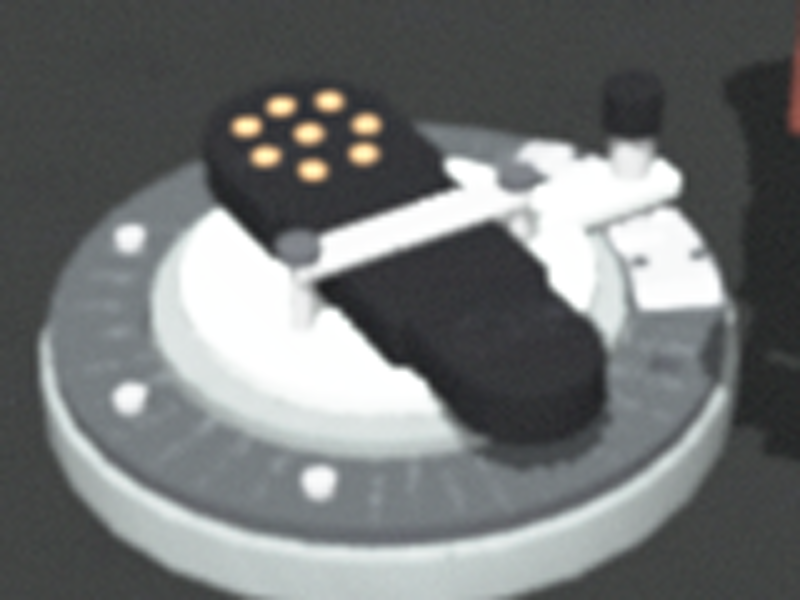

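The top view shows the pliers, hammer, can (476,287) and spool (479,219) where they were, and the robot clear of everything. In the side view the knob, at about (356,210.5), fits z = 0.097 (predicted row 210.0), meaning the pin is home. At lift 12 mm it would be at row 205. I'll hand in.

Run:
```python
from h import *
r.hand_in(); print(r.sense()['clock'])
```

```text
the job is handed in; nothing more can be done
the job is handed in; nothing more can be done
```

The stand is locked at its next station and the job is handed in, at about 29 s of the 54 s allowed.

**What I did:** I gripped the knob, lifted the pin about 15 mm (11.5 N, which matches the spring) and swung counter-clockwise to 44°. There I lowered the pin onto the sector plate with about 7 N and felt along in 0.4° steps. The pin began to drop at about 49.7°, which puts the hole's centre near 52.3°. I lowered it in there, released it and backed the robot off.

**Last checks:**
- **Pin home:** side force along the path stayed at 2.5 N or less, and just before release the knob was at home height carrying 7.9 N, against the spring's 7.5 N when home. In the side picture the knob is within half a pixel of its home height (97 mm); riding on the plate it would be about 5 px higher.
- **Bystanders:** the pliers, hammer, can and spool look unmoved in the top picture.
- **Disagreement:** the stand's axis, as measured from the pictures, was off by 1 to 2 mm. This put up to 9 N of radial force on the gripped knob; I relieved it only partly during the swing, and 5 to 6 N remained until release.
- **Not tested:** I did not push the arm sideways to test the lock, so as not to load the pin.

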